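Present a microscope objective to the inspection camera

ROBOT

A 6-joint arm with a two-finger parallel gripper is mounted at the origin on the work surface. World frame = base frame: x ahead of the robot, y to its left, z up, the work surface at z = 0. Lengths are in m, angles in rad, forces in N, time in s.
With the tool pointing down it reaches from about 0.35 to 0.85 m from the base axis. Payload 8.1 kg.
Tool frame: the origin (TCP) lies at the very end of the fingers, on their centre line; the grasp point (between the pads) lies 19 mm behind it; x points along the fingers, y is the direction in which the jaws open and shut, and the axes are right-handed (so a half turn about x gives the same grasp; the last joint's range is limited). The gripper opens to 85 mm and grips with 20 to 120 N. Pads are 22 mm wide; open, the fingers measure 114 mm over their backs; the gripper's body (76 mm by 85 mm) begins 54 mm behind the grasp point. The pads swing forward as they close: fully open they stand 13 mm farther back than shut.
Start: joints at [-0.085, 0.13, 1.488, -0, 1.523, -0.085], TCP at [0.6, 0, 0.231] pointing down, gripper open.
Joint ranges: [-2.96, 2.96], [-0.89, 2.26], [0.02, 2.5], [-1.34, 4.48], [0, 2.73], [-2.66, 2.66]. Speed limits (rad/s): [2.39, 2.39, 2.79, 3.14, 3.14, 3.14].

INTERFACE

Orientations are given as [roll, pitch, yaw] about the fixed x, y, z axes, in that order (R = Rz(yaw) Ry(pitch) Rx(roll)).
In Python, from cell import manip gives the robot as it stands.
- The arm moves only by the tool drive_tool, never from a script. Its argument "motion" is a list of rows, each an object with "grip": the opening, from 0 (shut) to 1 (fully open); "offset": the shift along the tool's x, y, z in m, a list of three; "roll": the turn about the tool's x in rad. A call has 1 to 8 rows; each row shifts and turns the commanded pose from where the row before left it, along the tool's axes as they then stand; what a row does not reach is not made up. A row lasts 1/10 s, in which the tool goes at most 50 mm and 8.59 degrees, less where a joint would pass 70% of its speed; a pose out of reach is approached as far as the arm can. A call is refused whole if a number of a shift passes 0.05 or a number of a turn 0.15, either way. A call with a gripper value outside its range is refused whole. The fingers move at their own pace and stop on an object; "grip_force" is the grip in N (left out, the last holds). Time passes only in rows, so rows that do not move let the fingers close. It gives the time, the measured TCP pose, the force and the opening at its end, in the units of the state.
- manip.get_obs(): the state, without advancing time (a new reading comes with each control period).
- manip.grab_frame(name): name is "scene" or "side" or "wrist"; returns a dict with "color" (400x640x3 uint8, blue, green, red), "intrinsics" (3x3 intrinsics, pixels), "k1" (the pictures are not rectified: a ray, as slopes to the right and down, at radius r is drawn at 1 + k1 r^2 times it, then the intrinsics apply), "extrinsics" (4x4, takes a point from world to camera coordinates); the wrist camera has in their place "T_tool_cam" (4x4, takes a point from camera to tool coordinates, whose origin is the TCP and whose axes are the tool frame's). Camera axes: x right, y down, z forward; pixel columns grow to the right and rows downward; lengths in m; the calibration is good to about 2 mm. A picture is of the moment at which its call begins: read the wrist's pose just before it. There is no depth.
- manip.sign_off(): hands the job in, once; it reports no verdict.
The state is a dict: "clock": time; "q": joint angles; "qd": joint speeds; "joint_efforts": joint torques, N m; "position": TCP position; "tcp_rot": TCP orientation; "contact_force": force on the tool from outside, world axes, zero at the start; "wrist_torque": the same for the moment, N m; "width": finger opening in m.
Only numpy, scipy, OpenCV 4.12 (cv2) and the standard library are available. Lean on these libraries where they do the work, as an engineer would, in place of code of your own. Each camera call takes 0.05 s, during which the arm holds its last target. There are 200 camera calls.

TASK

Lift the clear cover off the blue canister by its blue knob and stand it mouth down, wholly on the round green mat; set it down, do not drop it. Then take the blue-banded objective out of the canister and present its nose to the inspection camera: nose towards the lens, objective in line with the lens axis, nose centred 70 mm in front of the lens glass, and finish there, still holding it in the air. Leave everything else where it stands, and do not touch the camera.

Things in the scene. Friction and masses are not known exactly. Their poses are not given: they have to be found in the camera images.
- canister_blue: Base of the blue canister, fixed to the bench: blue disc 66 mm across and 12 mm high, with a black boss 43 mm across rising to 20 mm; in the boss an open seat 30 mm across whose floor is 8 mm above the bench. Origin: centre of the underside, z up. It may stand on either side of the yellow canister.
- cover_blue: Loose clear bell cover of the blue canister, about 60 g: open at the bottom, 54 mm outside and 48 mm inside diameter, roof top 60 mm above its rim; on the roof an upright round blue knob 20 mm across and 28 mm tall (from 60 to 88 mm above the rim). Origin: centre of the lower rim, z up. At the start it stands on the blue disc (rim 12 mm above the bench) with the objective under it; it must rise at least 50 mm to clear the objective.
- objective_blue: Microscope objective, steel with a blue band, 52 mm long, about 120 g: round barrel 26 mm across from 10 to 46 mm above the nose face, nose tapering to 20 mm across at the nose face, brass thread 20 mm across at the other end (46 to 52 mm). Origin: centre of the nose face; z along its axis from nose to thread. At the start it stands loosely nose down in the canister's seat, z up, under the cover.
- mat: Round green mat fixed to the bench, 120 mm across, 4 mm thick. Origin: centre of the underside.
- camera: Inspection camera, fixed to the bench: white foot 100 x 100 mm with a short pillar, carrying a black head with a dark lens barrel 38 mm across with a red ring; overall about 105 mm high. The lens looks obliquely up, 30 degrees from vertical, leaning towards the camera's front (its own -x, roughly towards the robot). Origin: under the foot, z up.
- lens (a point): Centre of the camera's lens glass; its z axis is the lens axis, pointing out of the lens into the air.
- focus (a point): Point in the air on the lens axis, 70 mm out from the lens glass, about 155 mm above the bench, where the centre of the nose face belongs; its z axis points away from the lens along the lens axis, and the objective's z axis should point the same way.
- canister_yellow: Base of the yellow canister, like the blue one but with a yellow disc, fixed to the bench; bystander.
- tip_box: Blue box of pipette tips, 85 x 120 mm, 64 mm high, fixed to the bench; origin under its centre; bystander.
- well_plate: six-well plate, 86 x 128 mm, 20 mm high, lying flat; bystander. Origin: centre of its underside.
- bottle: reagent bottle, 60 mm across, 130 mm high, blue cap; bystander. Origin: centre of its underside.
- jar: small white jar, 50 mm across, 70 mm high; bystander. Origin: centre of its underside.
- weight_rings: two stacked red weight rings (one piece), 68 mm across, 25 mm high; bystander. Origin: centre of its underside.
- pen: marker pen lying on the bench, 12 mm thick, 115 mm long along its x; bystander. Origin: centre of its underside.
- cover_yellow: the same kind of cover with a yellow knob, on the yellow canister; bystander. Origin: centre of its underside.
- objective_yellow: objective with a yellow band, under the yellow cover; bystander. Origin: centre of its underside.
Mind the look-alikes: they are no part of the job. Leave any orange look-alike of the cover_blue alone. There is more than one size of the mat; the job needs the smaller.

How it is judged:
On the way, in this order (a step that is already met when the one before it is completed fails the run):
1. the blue cover stands mouth down on the green mat, let go, with the objective still in its seat (horizontal distance between cover_blue and mat below 0.035 m and height (world z) of cover_blue between 0 and 0.009 m and angle between cover_blue's own z axis and vertical below 0.1 rad and contact force between the fingers and cover_blue below 0.05 N and linear speed of cover_blue below 0.03 m/s and distance between objective_blue and canister_blue below 0.03 m), for 0.2 s.
2. the blue objective is out of its seat, held by the fingers (z of objective_blue in the frame of canister_blue above 0.03 m and contact force between the fingers and objective_blue above 1 N), for 0.2 s.
At the end, for the whole second after the job is handed in: Fingers hold the blue objective still in the air, nothing else touching it: nose-face centre within 15 mm of the focus point, axis within 0.2 rad of the lens axis, nose to the lens. Blue cover stands mouth down on the mat, centres within 35 mm, let go (distance between objective_blue and focus below 0.015 m and angle between the z axis of objective_blue and the z axis of focus, either way round below 0.2 rad and angle between objective_blue's own z axis and vertical below 1 rad and height (world z) of objective_blue above 0.12 m and contact force between the fingers and objective_blue above 1 N and linear speed of objective_blue below 0.03 m/s and contact force between objective_blue and canister_blue below 0.1 N and contact force between objective_blue and camera below 0.1 N and contact force between objective_blue and cover_blue below 0.1 N and contact force between objective_blue and mat below 0.1 N and contact force between objective_blue and canister_yellow below 0.1 N and horizontal distance between cover_blue and mat below 0.035 m and height (world z) of cover_blue between 0 and 0.009 m and angle between cover_blue's own z axis and vertical below 0.1 rad and contact force between the fingers and cover_blue below 0.05 N); the arm keeps its last pose, push and grip.
It fails at once if the camera is touched (contact force between camera and anything else above 1 N).
It fails at once if a bystander is displaced (yellow cover or objective by 20 mm, the pen by 40 mm, any other by 30 mm) (distance of any of well_plate, bottle, jar, weight_rings from where it was at the start of the episode above 0.03 m or distance of pen from where it was at the start of the episode above 0.04 m or distance of any of cover_yellow, objective_yellow from where it was at the start of the episode above 0.02 m).
It fails at once if the cover_blue is dropped (contact force between the fingers and cover_blue below 0.05 N and linear speed of cover_blue above 0.5 m/s).
It fails at once if the objective_blue is dropped (contact force between the fingers and objective_blue below 0.05 N and linear speed of objective_blue above 0.5 m/s).
It also fails if it takes over 58 s, if anything falls off the work surface, if the arm or the gripper's body presses on something with over 40 N, if the wrist force passes 120 N, or if a joint passes its speed limit or range.

## Working session

There is one attempt and no reset: what is moved stays moved. The work goes in short steps, Python scripts to look and compute and a tool call to move; the robot and the scene stay as the last step left them, time stands still between calls to the robot, and variables do not carry over. Pictures are saved under pics/ and viewed, about 8 in all and at most 12, crops included, and the job is handed in when it is done.

Besides the shell and the picture viewer there is one more tool, called after "Call:" by a JSON object that holds its "name" and its "arguments", one argument or row to a line. drive_tool: Moves the arm, as the interface text tells. Its arguments: {"type":"object","properties":{"motion":{"type":"array","items":{"type":"object","properties":{"grip":{"type":"number"},"offset":{"type":"array","items":{"type":"number"}},"roll":{"type":"number"}}}},"grip_force":{"type":"number"}},"required":["motion"]}

```bash
mkdir -p pics; ls
cat > h.py <<'E'
import numpy as np, cv2, pickle
from cell import manip
from scipy.spatial.transform import Rotation as R
def tool(o=None):
    o=o or manip.get_obs(); T=np.eye(4); T[:3,:3]=R.from_euler('xyz',o['tcp_rot']).as_matrix(); T[:3,3]=o['position']; return T
def grab(n,save=None):
    T=tool(); f=manip.grab_frame(n)
    f['C']=T@np.array(f['T_tool_cam']) if n=='wrist' else np.linalg.inv(np.array(f['extrinsics']))
    if save: cv2.imwrite('pics/%s.png'%save,f['color']); pickle.dump(dict(f),open('pics/%s.pkl'%save,'wb'))
    return f
def load(s): return pickle.load(open('pics/%s.pkl'%s,'rb'))
def ray(f,u,v):
    K=np.array(f['intrinsics']); d=(np.array([u,v])-K[:2,2])/[K[0,0],K[1,1]]; s=d.copy()
    for _ in range(20): s=d/(1+f['k1']*(s@s))
    C=f['C']; r=C[:3,:3]@[s[0],s[1],1]; return C[:3,3],r/np.linalg.norm(r)
def onz(f,u,v,z):
    o,r=ray(f,u,v); return o+r*(z-o[2])/r[2]
def tri(*rs):
    A=np.zeros((3,3));b=np.zeros(3)
    for o,r in rs: P=np.eye(3)-np.outer(r,r);A+=P;b+=P@o
    p=np.linalg.solve(A,b); return p,[np.linalg.norm(np.cross(p-o,r)) for o,r in rs]
def proj(f,p):
    K=np.array(f['intrinsics']); q=np.linalg.inv(f['C'])@np.append(p,1); s=q[:2]/q[2]; s=s*(1+f['k1']*(s@s)); return s*[K[0,0],K[1,1]]+K[:2,2]
E
python3 - <<'E'
from h import *
for n in ['scene','side','wrist']:
    f=grab(n,n+'0'); print(n,np.round(f['C'],3).tolist(),np.round(f['intrinsics'],1).tolist(),f['k1'])
o=manip.get_obs(); print({k:np.round(v,3).tolist() for k,v in o.items()})
E
```

```text
pics
scene [[0.771, 0.374, -0.515, 1.209], [0.636, -0.466, 0.614, -0.849], [-0.01, -0.802, -0.598, 0.904], [0.0, 0.0, 0.0, 1.0]] [[446.6, 0.0, 330.6], [0.0, 446.6, 203.0], [0.0, 0.0, 1.0]] -0.1183314406294
side [[0.721, -0.48, 0.5, -0.143], [-0.693, -0.511, 0.508, -0.746], [0.012, -0.713, -0.701, 1.084], [0.0, 0.0, 0.0, 1.0]] [[462.3, 0.0, 316.3], [0.0, 462.3, 208.8], [0.0, 0.0, 1.0]] -0.03198888288523264
wrist [[1.0, 0.0, -0.002, 0.599], [-0.0, -0.954, -0.299, 0.077], [-0.002, 0.299, -0.954, 0.372], [0.0, 0.0, 0.0, 1.0]] [[349.3, 0.0, 318.6], [0.0, 349.3, 196.3], [0.0, 0.0, 1.0]] 0.013262949574177528
{'clock': 0.15, 'q': [-0.085, 0.131, 1.489, 0.0, 1.523, -0.085], 'qd': [0.001, -0.002, -0.004, -0.001, -0.0, -0.001], 'joint_efforts': [0.001, -57.006, -50.116, -0.0, 0.01, -0.0], 'position': [0.6, 0.0, 0.23], 'tcp_rot': [-1.679, 1.569, 3.034], 'contact_force': [-0.61, -0.093, -0.594], 'wrist_torque': [0.073, -0.005, -0.014], 'width': 0.086}
```

View pics/scene0.png

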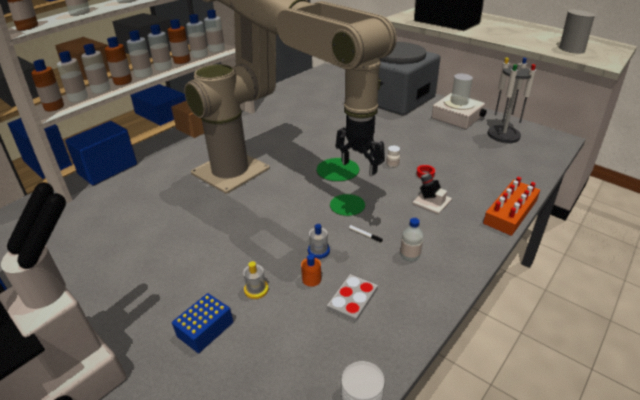

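View pics/side0.png

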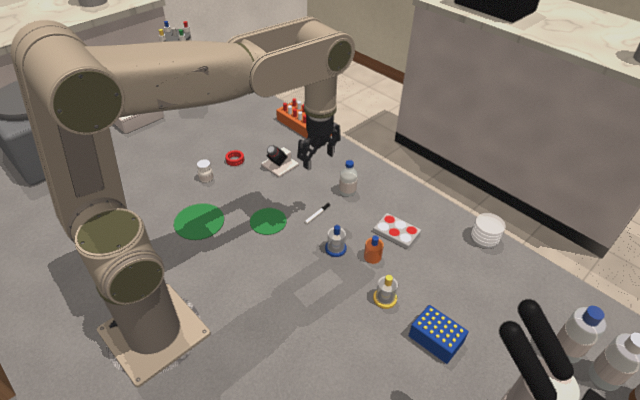

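Candidates: small mat scene (347,205) / side (268,221), large mat scene (338,169) / side (200,221). The canister with the blue disc is at scene (318,242) / side (336,243). The orange look-alike at scene (311,272) / side (373,250) also has a blue knob. The yellow one is at scene (255,278) / side (386,290). The camera is at scene (432,190) / side (279,157). I'll measure these and make one enlarged crop.

Run:
```python
from h import *
fs={n:load(n+'0') for n in ['scene','side']}
def blobs(f,lo,hi,amin=8):
    h=cv2.cvtColor(f['color'],cv2.COLOR_BGR2HSV); m=cv2.inRange(h,lo,hi)
    n,l,s,c=cv2.connectedComponentsWithStats(m); return [(s[i,4],*np.round(c[i],1),s[i,:4].tolist()) for i in range(1,n) if s[i,4]>=amin],l
for n,f in fs.items():
    b,_=blobs(f,(50,100,40),(80,255,255),200)
    for x in b:
        h=x[3]; print(n,'green',x,np.round(onz(f,x[1],x[2],.004),4), np.linalg.norm(onz(f,h[0],x[2],.004)-onz(f,h[0]+h[2],x[2],.004)).round(3))
    b,_=blobs(f,(105,130,50),(125,255,255),12)
    print(n,'blue',[x for x in b if 290<x[1]<440 and x[2]>150 and x[2]<280])
    b,_=blobs(f,(0,150,80),(6,255,255),4)
    print(n,'red',[x for x in b if 200<x[1]<460 and 130<x[2]<215])
a=cv2.resize(fs['scene']['color'][145:295,290:450],None,fx=2.5,fy=2.5,interpolation=2)
b=cv2.resize(fs['side']['color'][130:280,240:400],None,fx=2.5,fy=2.5,interpolation=2)
cv2.imwrite('pics/c1.png',np.hstack([a,b]))
```

```text
scene green (np.int32(748), np.float64(337.1), np.float64(169.4), [317, 158, 42, 23]) [0.3189 0.2544 0.004 ] 0.158
scene green (np.int32(590), np.float64(347.0), np.float64(204.5), [330, 194, 35, 22]) [0.4823 0.1044 0.004 ] 0.117
scene blue [(np.int32(69), np.float64(414.0), np.float64(222.0), [410, 218, 9, 9]), (np.int32(51), np.float64(317.7), np.float64(228.4), [315, 224, 6, 10]), (np.int32(137), np.float64(315.5), np.float64(255.7), [307, 247, 23, 18])]
scene red [(np.int32(153), np.float64(424.9), np.float64(169.9), [417, 165, 18, 13]), (np.int32(9), np.float64(428.6), np.float64(180.9), [426, 180, 6, 3])]
side green (np.int32(1370), np.float64(198.5), np.float64(221.3), [174, 204, 50, 36]) [0.3099 0.2565 0.004 ] 0.162
side green (np.int32(740), np.float64(267.6), np.float64(220.9), [250, 208, 36, 27]) [0.474  0.1047 0.004 ] 0.117
side blue [(np.int32(43), np.float64(349.0), np.float64(163.6), [346, 161, 7, 7]), (np.int32(36), np.float64(336.6), np.float64(229.6), [334, 226, 6, 9]), (np.int32(43), np.float64(374.6), np.float64(240.1), [372, 236, 6, 10]), (np.int32(70), np.float64(335.1), np.float64(252.1), [326, 244, 20, 13])]
side red [(np.int32(200), np.float64(234.4), np.float64(157.7), [226, 151, 18, 15])]
```

View pics/c1.png

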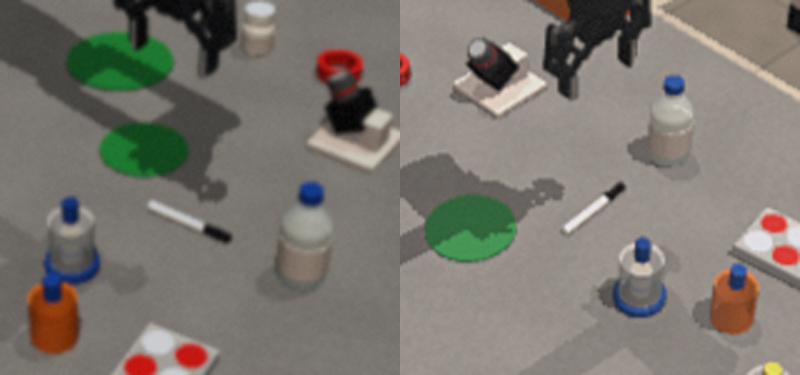

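View pics/wrist0.png

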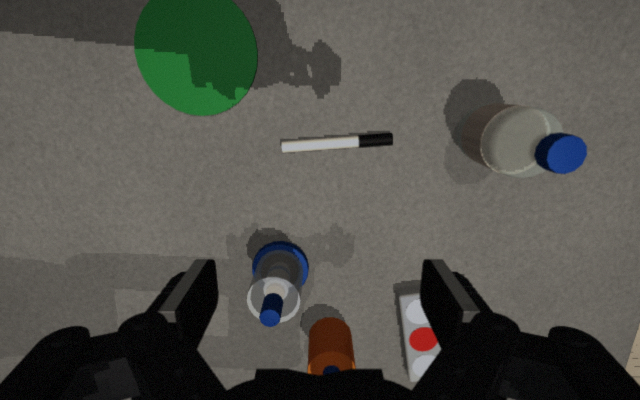

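The target is confirmed: the clear cover on the blue disc at scene (318,242), side (336,243), wrist (275,290). The orange one is opaque, and the small mat measures 117 mm against 160 mm for the large one.

Run:
```python
from h import *
S,D,W=[load(n+'0') for n in ['scene','side','wrist']]
h=cv2.cvtColor(W['color'],cv2.COLOR_BGR2HSV)
m=cv2.inRange(h,(105,130,30),(125,255,255)); n,l,s,c=cv2.connectedComponentsWithStats(m)
for i in range(1,n):
    if s[i,4]>100: print(s[i],c[i].round(1))
g=cv2.inRange(h,(50,100,30),(80,255,255)); cn=max(cv2.findContours(g,0,2)[0],key=cv2.contourArea); e=cv2.fitEllipse(cn); print('mat',e,onz(W,*e[0],.004).round(4))
k=max([i for i in range(1,n) if 240<c[i][0]<300 and c[i][1]>290],key=lambda i:s[i,4])
ra=[ray(S,317.7,228.4),ray(D,336.6,229.6),ray(W,*c[k])]
for q in (ra,ra[:2],ra[::2],ra[1:]): p,r=tri(*q); print('knob',p.round(4),np.round(r,4))
print('knob top wrist z.1',onz(W,269.5,317,.1),'disc',onz(W,280,268,.01), onz(S,318,249,.01),onz(D,336,249,.01))
# camera head and others
for f,n,(u,v) in [(S,'scene',(433,203)),(D,'side',(280,165))]: print('foot',n,onz(f,u,v,.01).round(3))
for f,uv in [(S,(424.9,169.9)),(D,(234.4,157.7))]: print('rings',onz(f,*uv,.02).round(3))
print('lens',[x.round(4) for x in tri(ray(S,426.5,178.5),ray(D,272,149))[0:1]])
print('bottle',onz(S,414,219,.13),onz(D,349,163,.13),'orange',onz(D,374.6,240,.08))
```

```text
[ 535  134   52   40 1561] [561.2 152.7]
[253 241  55  44 619] [283.  254.7]
[260 294  23  33 560] [271.  310.2]
mat ((195.49757385253906, 49.028385162353516), (118.08316040039062, 135.0408172607422), 150.7412567138672) [0.4788 0.1112 0.004 ]
knob [ 0.5532 -0.1259  0.0864] [0.0011 0.001  0.0005]
knob [ 0.5531 -0.1253  0.0857] [0.001 0.001]
knob [ 0.5537 -0.1256  0.0875] [0.0004 0.0004]
knob [ 0.5528 -0.1267  0.086 ] [0.0004 0.0004]
knob top wrist z.1 [ 0.55372129 -0.12419186  0.1       ] disc [ 0.55362439 -0.12405695  0.01      ] [ 0.55453385 -0.12791682  0.01      ] [ 0.54624948 -0.13455897  0.01      ]
foot scene [0.707 0.285 0.01 ]
foot side [0.685 0.289 0.01 ]
rings [0.589 0.435 0.02 ]
rings [0.583 0.427 0.02 ]
lens [array([0.6644, 0.3018, 0.0843])]
bottle [0.76992254 0.03421511 0.13      ] [0.76481071 0.02656386 0.13      ] orange [ 0.60757435 -0.22753149  0.08      ]
```

Run:
```python
from h import *
print(tool().round(3)); print(np.round(manip.grab_frame('wrist')['T_tool_cam'],3))
```

```text
[[-0.001  1.    -0.     0.6  ]
 [ 0.    -0.    -1.     0.   ]
 [-1.    -0.001 -0.     0.23 ]
 [ 0.     0.     0.     1.   ]]
[[ 0.    -0.3    0.954 -0.142]
 [ 1.    -0.    -0.    -0.001]
 [ 0.     0.954  0.3   -0.077]
 [ 0.     0.     0.     1.   ]]
```

Call:
{"name": "drive_tool", "arguments": {
  "motion": [
    {"offset": [0.02,-0.012,0.032],"grip": 1},
    {"offset": [0.02,-0.012,0.032],"grip": 1},
    {"offset": [0.02,-0.012,0.032],"grip": 0.7},
    {"offset": [0.02,-0.0105,0.03],"grip": 0.6},
    {"offset": [0.0,0,0],"grip": 0.6},
    {"offset": [0.0,0,0],"grip": 0.6}
  ],
  "grip_force": 30
}}

```text
invalid input at $.motion[0]: expected keys grip, offset, roll
```

Run:
```python
from h import *
f=grab('wrist','w1'); print(manip.get_obs()['position'],manip.get_obs()['width'])
for z in (.072,.1): print(proj(f,[.5535,-.1258,z]))
```

```text
[5.99748598e-01 1.47595354e-05 2.30783677e-01] 0.0850878231334833
[273.01284417 300.42342928]
[269.14340996 318.32056044]
```

View pics/w1.png

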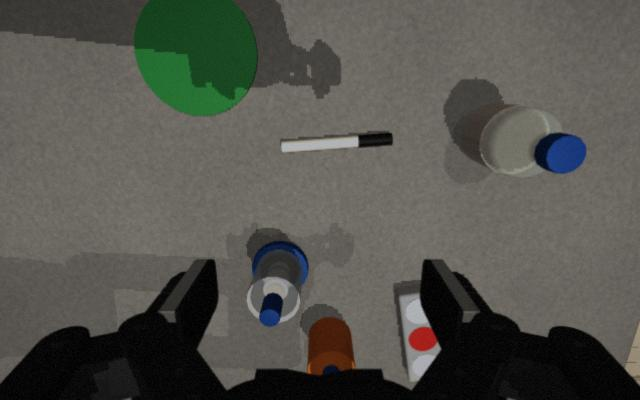

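The move was refused because it lacked "roll", so the view is unchanged. The projected knob, (269,318) top and (273,300) base, matches what is drawn. I'll resend it with roll.

Call:
{"name": "drive_tool", "arguments": {
  "motion": [
    {"offset": [0.02,-0.012,0.032],"roll": 0,"grip": 1},
    {"offset": [0.02,-0.012,0.032],"roll": 0,"grip": 0.8},
    {"offset": [0.02,-0.012,0.032],"roll": 0,"grip": 0.6},
    {"offset": [0.02,-0.0105,0.03],"roll": 0,"grip": 0.6},
    {"offset": [0.0,0,0],"roll": 0,"grip": 0.6},
    {"offset": [0.0,0,0],"roll": 0,"grip": 0.6}
  ],
  "grip_force": 30
}}

```text
clock: 0.85
position: [0.5529, -0.1263, 0.1507]
tcp_rot: [-2.141, 1.569, 2.57]
contact_force: [-0.2, -0.2, 0.7]
width: 0.0508
```

Run:
```python
from h import *
f=grab('wrist','w1'); print(manip.get_obs()['position'],manip.get_obs()['width'])
h=cv2.cvtColor(f['color'],cv2.COLOR_BGR2HSV); m=cv2.inRange(h,(105,130,30),(125,255,255)); n,l,s,c=cv2.connectedComponentsWithStats(m)
for i in range(1,n):
    if s[i,4]>60: print(s[i],c[i].round(1))
for z in (.072,.086,.1): print(proj(f,[.5535,-.1258,z]))
```

```text
[ 0.55381506 -0.12577811  0.15169851] 0.051094753723654456
[282 143  77  48 910] [319.8 159.5]
[ 305  195   32   41 1055] [320.3 215.5]
[320.67273268 206.45298384]
[320.76507414 213.72660154]
[320.86941189 221.94305396]
```

View pics/w1.png

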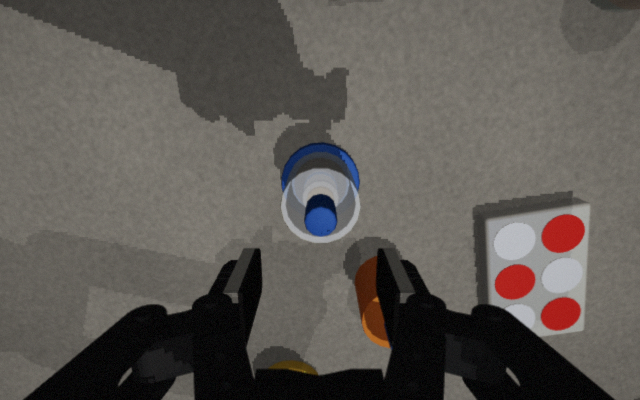

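Wrist view: the knob is at (320,215), where projected, centred between the fingers. Orange is clear to the lower right. Now I descend and grip.

Call:
{"name": "drive_tool", "arguments": {
  "motion": [
    {"offset": [0.025,0,0],"roll": 0,"grip": 0.6},
    {"offset": [0.025,0,0],"roll": 0,"grip": 0.6},
    {"offset": [0.02,0,0],"roll": 0,"grip": 0.6},
    {"offset": [0.005,0,0],"roll": 0,"grip": 0.6},
    {"offset": [0,0,0],"roll": 0,"grip": 0.2},
    {"offset": [0,0,0],"roll": 0,"grip": 0},
    {"offset": [0,0,0],"roll": 0,"grip": 0},
    {"offset": [0,0,0],"roll": 0,"grip": 0}
  ],
  "grip_force": 40
}}

```text
clock: 1.7
position: [0.5548, -0.1262, 0.0781]
tcp_rot: [1.327, 1.568, -0.244]
contact_force: [-0.1, 2.0, 4.5]
width: 0.0188
```

Call:
{"name": "drive_tool", "arguments": {
  "motion": [
    {"offset": [0,0,0],"roll": 0,"grip": 0},
    {"offset": [-0.005,0,0],"roll": 0,"grip": 0},
    {"offset": [-0.005,0,0],"roll": 0,"grip": 0},
    {"offset": [0,0,0],"roll": 0,"grip": 0}
  ]
}}

```text
clock: 2.1
position: [0.554, -0.1262, 0.0873]
tcp_rot: [1.208, 1.569, -0.363]
contact_force: [0.8, 0.2, -1.0]
width: 0.0188
```

Call:
{"name": "drive_tool", "arguments": {
  "motion": [
    {"offset": [-0.02,0,0],"roll": 0,"grip": 0},
    {"offset": [-0.02,0,0],"roll": 0,"grip": 0},
    {"offset": [-0.02,0,0],"roll": 0,"grip": 0},
    {"offset": [-0.02,-0.006,-0.02],"roll": 0,"grip": 0},
    {"offset": [0,-0.01,-0.03],"roll": 0,"grip": 0},
    {"offset": [0,-0.01,-0.03],"roll": 0,"grip": 0},
    {"offset": [0,-0.01,-0.03],"roll": 0,"grip": 0},
    {"offset": [0,-0.01,-0.03],"roll": 0,"grip": 0}
  ]
}}

```text
clock: 2.9
position: [0.5069, 0.015, 0.1662]
tcp_rot: [-1.589, 1.571, 3.123]
contact_force: [0.5, -0.4, -1.2]
width: 0.0184
```

Call:
{"name": "drive_tool", "arguments": {
  "motion": [
    {"offset": [0,-0.01,-0.03],"roll": 0,"grip": 0},
    {"offset": [0,-0.01,-0.03],"roll": 0,"grip": 0},
    {"offset": [0,-0.01,-0.03],"roll": 0,"grip": 0},
    {"offset": [0,0,0],"roll": 0,"grip": 0},
    {"offset": [0,0,0],"roll": 0,"grip": 0}
  ]
}}

```text
clock: 3.4
position: [0.4773, 0.1044, 0.1663]
tcp_rot: [0.177, 1.57, -1.392]
contact_force: [0.3, 0.3, -0.1]
width: 0.0188
```

Run:
```python
from h import *
print(manip.get_obs()['position'])
f=grab('wrist','w2');s=grab('scene','s2');d=grab('side','d2')
rs=[]
for x in (f,s,d):
    h=cv2.cvtColor(x['color'],cv2.COLOR_BGR2HSV); g=cv2.inRange(h,(50,100,30),(80,255,255)); 
    for cn in cv2.findContours(g,0,2)[0]:
        if cv2.contourArea(cn)>200: 
            e=cv2.fitEllipse(cn); print(np.round(e[0],1),cv2.boundingRect(cn),cv2.contourArea(cn),onz(x,*e[0],.004).round(4))
a=cv2.resize(s['color'][130:260,290:450],None,fx=2.5,fy=2.5,interpolation=2)
cv2.imwrite('pics/c2.png',np.vstack([np.hstack([a,cv2.resize(d['color'][130:260,190:350],None,fx=2.5,fy=2.5,interpolation=2)])[:, :800],cv2.resize(f['color'],None,fx=.42,fy=.42)[:,:].copy().repeat(1,0) if 0 else np.pad(cv2.resize(f['color'],(400,250)),((0,0),(0,400),(0,0)))]))
```

```text
[0.47731543 0.10436946 0.16627008]
[320.2 160.9] (254, 103, 133, 114) 9430.0 [0.478  0.1184 0.004 ]
[101.  -36.5] (5, 0, 207, 87) 13029.0 [0.3138 0.2676 0.004 ]
[347.1 204.4] (330, 194, 35, 22) 556.5 [0.4822 0.1053 0.004 ]
[328.9 168.8] (317, 158, 23, 23) 366.0 [0.2921 0.2385 0.004 ]
[267.6 221. ] (250, 208, 36, 27) 697.0 [0.4739 0.1045 0.004 ]
[198.6 221.3] (174, 204, 50, 36) 1308.5 [0.3099 0.2562 0.004 ]
```

View pics/c2.png

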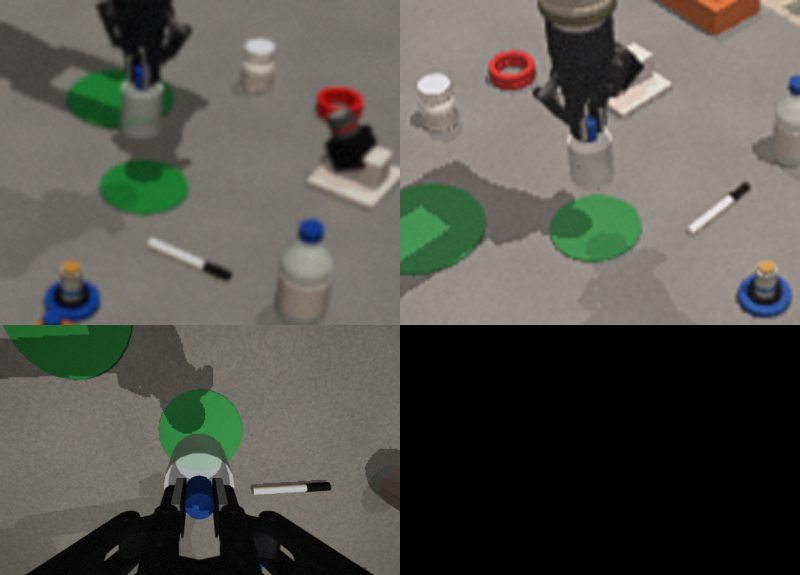

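The cover hangs upright above the small mat, with its mouth free, and the objective still stands in the blue seat. I'm lowering gently.

Call:
{"name": "drive_tool", "arguments": {
  "motion": [
    {"offset": [0.025,0,0],"roll": 0,"grip": 0},
    {"offset": [0.025,0,0],"roll": 0,"grip": 0},
    {"offset": [0.02,0,0],"roll": 0,"grip": 0},
    {"offset": [0.012,0,0],"roll": 0,"grip": 0},
    {"offset": [0.005,0,0],"roll": 0,"grip": 0},
    {"offset": [0.003,0,0],"roll": 0,"grip": 0},
    {"offset": [0,0,0],"roll": 0,"grip": 0}
  ]
}}

```text
clock: 4.25
position: [0.478, 0.1039, 0.0768]
tcp_rot: [1.636, 1.57, 0.065]
contact_force: [0.5, -0.5, -0.8]
width: 0.0185
```

Call:
{"name": "drive_tool", "arguments": {
  "motion": [
    {"offset": [0.002,0,0],"roll": 0,"grip": 0},
    {"offset": [0.002,0,0],"roll": 0,"grip": 0},
    {"offset": [0,0,0],"roll": 0,"grip": 0},
    {"offset": [0,0,0],"roll": 0,"grip": 0}
  ]
}}

```text
clock: 4.65
position: [0.4776, 0.1041, 0.0724]
tcp_rot: [1.597, 1.571, 0.026]
contact_force: [0.1, 0.0, -1.4]
width: 0.0186
```

Call:
{"name": "drive_tool", "arguments": {
  "motion": [
    {"offset": [0.001,0,0],"roll": 0,"grip": 0},
    {"offset": [0.001,0,0],"roll": 0,"grip": 0},
    {"offset": [0,0,0],"roll": 0,"grip": 0}
  ]
}}

```text
clock: 4.95
position: [0.4775, 0.104, 0.0702]
tcp_rot: [1.84, 1.571, 0.269]
contact_force: [0.1, -0.5, -0.2]
width: 0.0187
```

Call:
{"name": "drive_tool", "arguments": {
  "motion": [
    {"offset": [0.0005,0,0],"roll": 0,"grip": 0},
    {"offset": [0,0,0],"roll": 0,"grip": 0},
    {"offset": [0,0,0],"roll": 0,"grip": 0}
  ]
}}

```text
clock: 5.25
position: [0.4777, 0.1041, 0.0702]
tcp_rot: [1.959, 1.571, 0.388]
contact_force: [-2.5, -0.2, 5.3]
width: 0.0187
```

Contact reads +5 N at TCP 0.070, as predicted. I'm releasing slowly and rising.

Call:
{"name": "drive_tool", "arguments": {
  "motion": [
    {"offset": [0,0,0],"roll": 0,"grip": 0.3},
    {"offset": [0,0,0],"roll": 0,"grip": 0.5},
    {"offset": [0,0,0],"roll": 0,"grip": 0.6},
    {"offset": [0,0,0],"roll": 0,"grip": 0.6},
    {"offset": [-0.02,0,0],"roll": 0,"grip": 0.6},
    {"offset": [-0.03,0,0],"roll": 0,"grip": 0.6},
    {"offset": [-0.04,0,0],"roll": 0,"grip": 0.6},
    {"offset": [0,0,0],"roll": 0,"grip": 0.6}
  ]
}}

```text
clock: 6.05
position: [0.4811, 0.1044, 0.166]
tcp_rot: [1.68, 1.561, 0.109]
contact_force: [0.7, -0.2, 1.3]
width: 0.0513
```

Run:
```python
from h import *
print(manip.get_obs()['position'])
f=grab('wrist','w3');s=grab('scene','s3');d=grab('side','d3')
for x in (f,s,d):
    h=cv2.cvtColor(x['color'],cv2.COLOR_BGR2HSV); m=cv2.inRange(h,(105,130,30),(125,255,255)); n,l,st,c=cv2.connectedComponentsWithStats(m)
    print([(st[i,4],c[i].round(1)) for i in range(1,n) if st[i,4]>25], proj(x,[.4777,.1041,.078]).round(1))
# brass thread of objective in s,d
for x,r in ((s,(300,340,225,260)),(d,(320,350,225,260))):
    h=cv2.cvtColor(x['color'],cv2.COLOR_BGR2HSV); m=cv2.inRange(h,(8,110,80),(28,255,255)); q=np.zeros_like(m); q[r[2]:r[3],r[0]:r[1]]=m[r[2]:r[3],r[0]:r[1]]
    n,l,st,c=cv2.connectedComponentsWithStats(q); print([(st[i],c[i].round(1)) for i in range(1,n) if st[i,4]>5])
```

```text
[0.48113478 0.10444178 0.16598735]
[(np.int32(850), array([311.1, 204.8])), (np.int32(312), array([376.7, 363.2]))] [313.4 203.3]
[(np.int32(55), array([210.7,  13.4])), (np.int32(67), array([193.3,  18. ])), (np.int32(70), array([174.7,  23.1])), (np.int32(78), array([154.9,  28.6])), (np.int32(80), array([134.1,  34.6])), (np.int32(71), array([112.6,  41.6])), (np.int32(79), array([89. , 48.5])), (np.int32(83), array([64.6, 56.2])), (np.int32(88), array([38.9, 64.9])), (np.int32(1337), array([156.6, 102.9])), (np.int32(657), array([ 24.5, 145.5])), (np.int32(2903), array([101.3, 152. ])), (np.int32(511), array([ 57.7, 146.3])), (np.int32(41), array([346., 185.])), (np.int32(69), array([414., 222.])), (np.int32(221), array([316.5, 253.2])), (np.int32(27), array([  2.1, 284.1])), (np.int32(1612), array([203.2, 324.4]))] [346.1 185.9]
[(np.int32(42), array([348.9, 163.7])), (np.int32(36), array([266.4, 204.6])), (np.int32(42), array([374.6, 240. ])), (np.int32(148), array([335. , 249.7])), (np.int32(1457), array([436.9, 335.3])), (np.int32(148), array([594.7, 312.2]))] [267.2 204. ]
[(array([315, 234,   7,   6,  31], dtype=int32), array([317.9, 236.5]))]
[(array([334, 234,   6,   5,  24], dtype=int32), array([336.1, 236.2]))]
```

Call:
{"name": "drive_tool", "arguments": {
  "motion": [
    {"offset": [-0.04,0.01,-0.01],"roll": 0,"grip": 0.6},
    {"offset": [-0.04,0.03,-0.03],"roll": 0,"grip": 0.6},
    {"offset": [0,0.035,-0.035],"roll": 0,"grip": 0.6},
    {"offset": [0,0.035,-0.035],"roll": 0,"grip": 0.6},
    {"offset": [0,0.02,-0.03],"roll": 0,"grip": 0.6},
    {"offset": [0,0,0],"roll": 0,"grip": 0.6},
    {"offset": [0,0,0],"roll": 0,"grip": 0.6}
  ]
}}

```text
clock: 6.9
position: [0.6023, 0.2399, 0.2311]
tcp_rot: [-1.209, 1.566, -2.779]
contact_force: [-0.6, 0.2, 0.2]
width: 0.051
```

Run:
```python
from h import *
print(manip.get_obs()['position']); grab('wrist','w4')
```

```text
[0.60227714 0.23990322 0.23106442]
```

Call:
{"name": "drive_tool", "arguments": {
  "motion": [
    {"offset": [0,0.03,-0.03],"roll": 0,"grip": 0.6},
    {"offset": [0,0.03,-0.035],"roll": 0,"grip": 0.6},
    {"offset": [0,0,0],"roll": 0,"grip": 0.6},
    {"offset": [0,0,0],"roll": 0,"grip": 0.6}
  ]
}}

```text
clock: 7.35
position: [0.6628, 0.304, 0.2321]
tcp_rot: [-1.108, 1.568, -2.679]
contact_force: [-0.1, -0.8, -0.7]
width: 0.0513
```

Run:
```python
from h import *
print(manip.get_obs()['position']); grab('wrist','w5')
a,b=[load(x)['color'] for x in ('w4','w5')]
cv2.imwrite('pics/c3.png',np.vstack([a[100:400,:],b[100:400,:]]))
```

```text
[0.66276702 0.30401931 0.23213868]
```

View pics/c3.png

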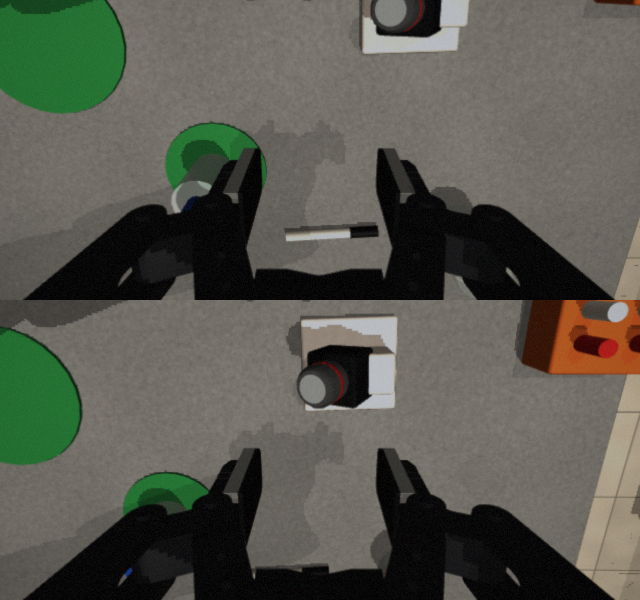

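Both views show the camera. The grey lens glass is at about (391,112) in w4 and (319,188) in w5, with the foot around (302..396,117..210) in w5.

Run:
```python
from h import *
P=[];fs=[load('w4'),load('w5')]
for f,(u,v) in zip(fs,((391,110),(317,190))):
    g=cv2.GaussianBlur(cv2.cvtColor(f['color'],cv2.COLOR_BGR2GRAY),(3,3),0); print('gray',g[v,u],g[v,u-26:u+27:3].tolist())
    m=((g>g[v,u]-22)&(g<g[v,u]+22)).astype(np.uint8)
    q=np.zeros_like(m); cv2.circle(q,(u,v),21,1,-1); m=cv2.morphologyEx(m*q,cv2.MORPH_OPEN,np.ones((5,5)))
    n,l,s,c=cv2.connectedComponentsWithStats(m); i=l[v,u]; cn=cv2.findContours((l==i).astype(np.uint8),0,2)[0][0]; e=cv2.fitEllipse(cv2.convexHull(cn)); print(s[i],e); P.append(e[0])
p,r=tri(*[ray(f,*x) for f,x in zip(fs,P)]); print('glass',p.round(4),np.round(r,4))
f=fs[1]; 
h=cv2.cvtColor(f['color'],cv2.COLOR_BGR2HSV); w=((h[...,1]<60)&(h[...,2]>120)).astype(np.uint8); w[:,:270]=0;w[:,430:]=0;w[:90]=0;w[235:]=0
cn=np.vstack([c for c in cv2.findContours(w,0,2)[0] if cv2.contourArea(c)>100]); rect=cv2.boxPoints(cv2.minAreaRect(cn)); print(rect.round(0).tolist())
c=np.array([onz(f,*x,.014) for x in rect]); print(c.round(4)); print('center',c.mean(0),'sides',[np.linalg.norm(c[i]-c[i-1]).round(4) for i in range(4)],'yaw', [np.degrees(np.arctan2(*(c[i]-c[i-1])[1::-1])).round(1) for i in range(4)])
```

```text
gray 130 [109, 106, 50, 74, 128, 130, 129, 129, 130, 130, 130, 129, 129, 126, 65, 52, 48, 42]
[376  94  30  32 761] ((390.21575927734375, 109.38106536865234), (29.773555755615234, 31.935884475708008), 9.89936351776123)
gray 130 [111, 103, 74, 109, 132, 130, 133, 133, 132, 132, 131, 119, 54, 52, 46, 42, 42, 45]
[300 175  25  28 540] ((312.0286560058594, 188.58392333984375), (23.47735595703125, 28.493162155151367), 152.70053100585938)
glass [0.6562 0.2995 0.0944] [0. 0.]
[[267.0, 120.0], [410.0, 115.0], [415.0, 233.0], [271.0, 238.0]]
[[0.609  0.3479 0.014 ]
 [0.7534 0.353  0.014 ]
 [0.7683 0.2246 0.014 ]
 [0.6079 0.2181 0.014 ]]
center [0.68467314 0.28588368 0.014     ] sides [np.float64(0.1298), np.float64(0.1445), np.float64(0.1292), np.float64(0.1605)] yaw [np.float64(89.5), np.float64(2.0), np.float64(-83.4), np.float64(-177.7)]
```

Run:
```python
from h import *
f=load('w5')
c=np.array([onz(f,*x,.014) for x in ((302,118),(396,117),(395,208),(305,210))]);print(c.round(4),c.mean(0).round(4))
for i in range(4): d=c[i]-c[i-1]; print(np.linalg.norm(d).round(4),np.degrees(np.arctan2(d[1],d[0])).round(1))
h=cv2.cvtColor(f['color'],cv2.COLOR_BGR2HSV); r=((cv2.inRange(h,(0,110,50),(8,255,255))|cv2.inRange(h,(172,110,50),(180,255,255)))>0); r[:150]=0;r[230:]=0;r[:,:310]=0;r[:,380:]=0
ys,xs=np.nonzero(r); print(len(xs),xs.min(),xs.max(),ys.min(),ys.max()); 
e=cv2.fitEllipse(np.column_stack([xs,ys]).astype(np.float32)); print(e)
g=np.array([.6562,.2995,.0944])
for yaw in range(-40,41,10):
    a=np.radians(yaw); ax=np.array([-.5*np.cos(a),-.5*np.sin(a),.866]); print(yaw,proj(f,g-ax*.02).round(1),proj(f,g-ax*.04).round(1))
cv2.imwrite('pics/c4.png',cv2.resize(f['color'][95:235,270:430],None,fx=4,fy=4,interpolation=2))
```

```text
[[0.6447 0.3502 0.014 ]
 [0.7392 0.3511 0.014 ]
 [0.7446 0.2541 0.014 ]
 [0.6465 0.2517 0.014 ]] [0.6938 0.3018 0.014 ]
0.0984 91.1
0.0945 0.6
0.0971 -86.8
0.0981 -178.6
168 316 343 162 203
((319.6125793457031, 184.47552490234375), (44.18202209472656, 45.895572662353516), 127.90031433105469)
-40 [321.1 190.1] [329.2 191.5]
-30 [322.3 188.6] [331.4 188.5]
-20 [323.1 186.9] [333.  185.3]
-10 [323.6 185. ] [334.  181.8]
0 [323.8 183.1] [334.4 178.2]
10 [323.7 181.2] [334.1 174.5]
20 [323.1 179.4] [333.2 171. ]
30 [322.3 177.6] [331.6 167.6]
40 [321.2 176. ] [329.5 164.6]
```

View pics/c4.png

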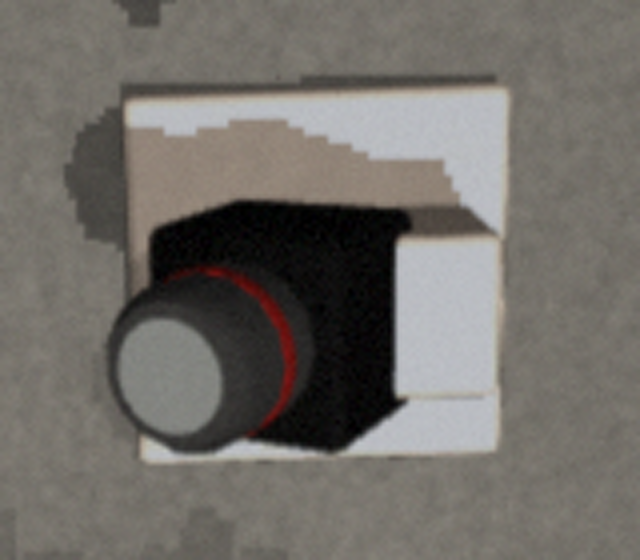

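Lens glass is at (0.656,0.2995,0.0944), and its z fits the expected 0.094. The foot is about 97 mm square with yaw about 1 degree. That puts the focus at about (0.621,0.2985,0.155), with the axis leaning to −x.

The tool cannot tilt. I plan to lean the objective 30 degrees inside its seat by shifting it in a light grip, then lift it.

Call:
{"name": "drive_tool", "arguments": {
  "motion": [
    {"offset": [0,-0.01,0.043],"roll": 0,"grip": 0.6},
    {"offset": [0,-0.011,0.043],"roll": 0,"grip": 0.6},
    {"offset": [0,-0.011,0.043],"roll": 0,"grip": 0.6},
    {"offset": [0,-0.011,0.043],"roll": 0,"grip": 0.6},
    {"offset": [0,-0.011,0.043],"roll": 0,"grip": 0.6},
    {"offset": [0,-0.011,0.043],"roll": 0,"grip": 0.6},
    {"offset": [0,-0.011,0.043],"roll": 0,"grip": 0.6},
    {"offset": [0.02,-0.011,0.043],"roll": 0,"grip": 0.6}
  ]
}}

```text
clock: 8.2
position: [0.5764, -0.0421, 0.2191]
tcp_rot: [1.373, 1.562, -0.199]
contact_force: [0.4, 0.4, 0.3]
width: 0.0513
```

Call:
{"name": "drive_tool", "arguments": {
  "motion": [
    {"offset": [0.035,-0.011,0.043],"roll": 0,"grip": 0.6},
    {"offset": [0.035,-0.011,0.043],"roll": 0,"grip": 0.6},
    {"offset": [0.03,0,0],"roll": 0,"grip": 0.6},
    {"offset": [0,0,0],"roll": 0,"grip": 0.6},
    {"offset": [0,0,0],"roll": 0,"grip": 0.6}
  ]
}}

```text
clock: 8.7
position: [0.556, -0.1156, 0.1235]
tcp_rot: [1.406, 1.57, -0.166]
contact_force: [-1.1, 0.4, -0.4]
width: 0.0513
```

Run:
```python
from h import *
print(manip.get_obs()['position'],tool()[:3,:3].round(3).tolist()); f=grab('wrist','w6')
S,D=load('s3'),load('d3')
h=cv2.cvtColor(f['color'],cv2.COLOR_BGR2HSV)
for nm,lo,hi in (('brass',(8,110,60),(28,255,255)),('blue',(105,130,30),(125,255,255))):
    m=cv2.inRange(h,lo,hi); n,l,s,c=cv2.connectedComponentsWithStats(m); print(nm,[(s[i].tolist(),c[i].round(1)) for i in range(1,n) if s[i,4]>80])
for z in (.06,.044,.008): print(z,proj(f,[.5535,-.1258,z]).round(1))
p,r=tri(ray(S,317.9,236.5),ray(D,336.1,236.2)); print('thread',p.round(4),np.round(r,4))
```

```text
[ 0.55601589 -0.11555792  0.12353114] [[0.001, 1.0, -0.001], [-0.0, -0.001, -1.0], [-1.0, 0.001, 0.0]]
brass [([301, 214, 30, 31, 711], array([315.2, 228.5])), ([353, 282, 39, 96, 2214], array([370.9, 329.5]))]
blue [([274, 162, 84, 80, 2601], array([316. , 194.8])), ([298, 195, 37, 18, 105], array([316.8, 200.2]))]
0.06 [315.7 230.2]
0.044 [315.9 220.9]
0.008 [316.2 203.9]
thread [ 0.5532 -0.1253  0.0558] [0.0004 0.0004]
```

View pics/w6.png

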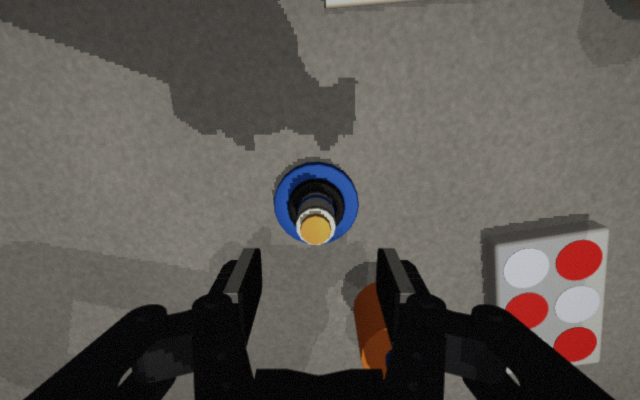

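The thread triangulates at (0.553,−0.125,0.056), so the objective is upright in its seat and brass in the wrist view (315,228) agrees. I'm descending to grip lightly.

Call:
{"name": "drive_tool", "arguments": {
  "motion": [
    {"offset": [0.025,-0.0027,0.01],"roll": 0,"grip": 0.6},
    {"offset": [0.025,0,0],"roll": 0,"grip": 0.6},
    {"offset": [0.025,0,0],"roll": 0,"grip": 0.6},
    {"offset": [0.018,0,0],"roll": 0,"grip": 0.6},
    {"offset": [0.005,0,0],"roll": 0,"grip": 0.6},
    {"offset": [0,0,0],"roll": 0,"grip": 0.6},
    {"offset": [0,0,0],"roll": 0,"grip": 0.6}
  ],
  "grip_force": 20
}}

```text
clock: 9.45
position: [0.5557, -0.1254, 0.0265]
tcp_rot: [1.25, 1.568, -0.32]
contact_force: [0.1, -0.6, 0.5]
width: 0.0511
```

Call:
{"name": "drive_tool", "arguments": {
  "motion": [
    {"offset": [0,0,0],"roll": 0,"grip": 0.3},
    {"offset": [0,0,0],"roll": 0,"grip": 0.1},
    {"offset": [0,0,0],"roll": 0,"grip": 0},
    {"offset": [0,0,0],"roll": 0,"grip": 0}
  ]
}}

```text
clock: 9.85
position: [0.5552, -0.1257, 0.0257]
tcp_rot: [1.302, 1.569, -0.269]
contact_force: [-1.7, 0.3, 7.4]
width: 0.025
```

Call:
{"name": "drive_tool", "arguments": {
  "motion": [
    {"offset": [-0.001,0,-0.002],"roll": 0,"grip": 0},
    {"offset": [0,0,-0.002],"roll": 0,"grip": 0},
    {"offset": [0,0,-0.002],"roll": 0,"grip": 0},
    {"offset": [0,0,0],"roll": 0,"grip": 0}
  ]
}}

```text
clock: 10.25
position: [0.5545, -0.1214, 0.0261]
tcp_rot: [0.265, 1.567, -1.306]
contact_force: [-1.5, -9.3, 3.5]
width: 0.0255
```

Call:
{"name": "drive_tool", "arguments": {
  "motion": [
    {"offset": [0,0,-0.002],"roll": 0,"grip": 0},
    {"offset": [0,0,-0.002],"roll": 0,"grip": 0},
    {"offset": [0,0,-0.002],"roll": 0,"grip": 0},
    {"offset": [0,0,0],"roll": 0,"grip": 0}
  ]
}}

```text
clock: 10.65
position: [0.5545, -0.1157, 0.0264]
tcp_rot: [0.271, 1.567, -1.3]
contact_force: [-3.0, -9.8, 5.2]
width: 0.0253
```

```bash
cat > tilt.py <<'E'
from h import *
import sys
tag=sys.argv[1]
print(manip.get_obs()['position'],manip.get_obs()['contact_force'].round(1) if hasattr(manip.get_obs()['contact_force'],'round') else manip.get_obs()['contact_force'])
c=tool()[:3,3]+[0,0,.019]; fs=[]
for n in ('wrist','scene','side'):
    f=grab(n,tag+n); fs.append(f); h=cv2.cvtColor(f['color'],cv2.COLOR_BGR2HSV); u=proj(f,c); w=30 if n!='wrist' else 90
    for nm,lo,hi in (('brass',(8,110,60),(28,255,255)),('blue',(100,110,30),(128,255,255))):
        m=cv2.inRange(h,lo,hi); k,l,s,cc=cv2.connectedComponentsWithStats(m)
        print(n,u.round(0),nm,[(s[i].tolist(),cc[i].round(1).tolist()) for i in range(1,k) if s[i,4]>3 and np.hypot(*(cc[i]-u))<w])
a,b=[cv2.resize(f['color'][int(v)-30:int(v)+30,int(u)-40:int(u)+40],(400,300),interpolation=2) for f in fs[1:] for u,v in [proj(f,c)]]
u,v=proj(fs[0],c); v=min(max(int(v),94),306);W=cv2.resize(fs[0]['color'][v-94:v+94,int(u)-125:int(u)+125],(400,300),interpolation=2)
cv2.imwrite('pics/%s.png'%tag,np.vstack([np.hstack([a,b]),np.pad(W,((0,0),(0,400),(0,0)))]))
E
python3 tilt.py t1
```

```text
[ 0.55451545 -0.11567169  0.0264254 ] [-3.  -9.8  5.2]
wrist [320. 288.] brass [([321, 279, 5, 2, 5], [323.0, 279.6]), ([292, 281, 54, 55, 2271], [318.6, 307.4])]
wrist [320. 288.] blue [([254, 201, 128, 65, 3606], [316.6, 226.8]), ([290, 250, 58, 28, 253], [318.5, 257.5])]
scene [320. 238.] brass [([317, 232, 5, 5, 16], [319.4, 234.3])]
scene [320. 238.] blue [([307, 243, 23, 22, 229], [316.3, 253.3])]
side [334. 236.] brass [([333, 232, 4, 5, 16], [334.7, 234.1])]
side [334. 236.] blue [([325, 240, 21, 17, 156], [335.7, 249.7])]
```

Run:
```python
from h import *
W,S,D=[load('t1'+n) for n in ('wrist','scene','side')]
rs=[ray(W,318.6,307.4),ray(S,319.4,234.3),ray(D,334.7,234.1)]
for q in (rs,rs[1:],rs[:2],rs[::2]): p,r=tri(*q); print(p.round(4),np.round(r,4))
p=onz(W,318.6,307.4,.06);print(p)
```

```text
[ 0.5536 -0.1173  0.0582] [0.0013 0.0013 0.0013]
[ 0.5535 -0.1188  0.06  ] [0.0005 0.0005]
[ 0.553  -0.1165  0.0582] [0.001 0.001]
[ 0.5545 -0.1173  0.0569] [0.0008 0.0008]
[ 0.55381217 -0.11458517  0.06      ]
```

View pics/t1.png

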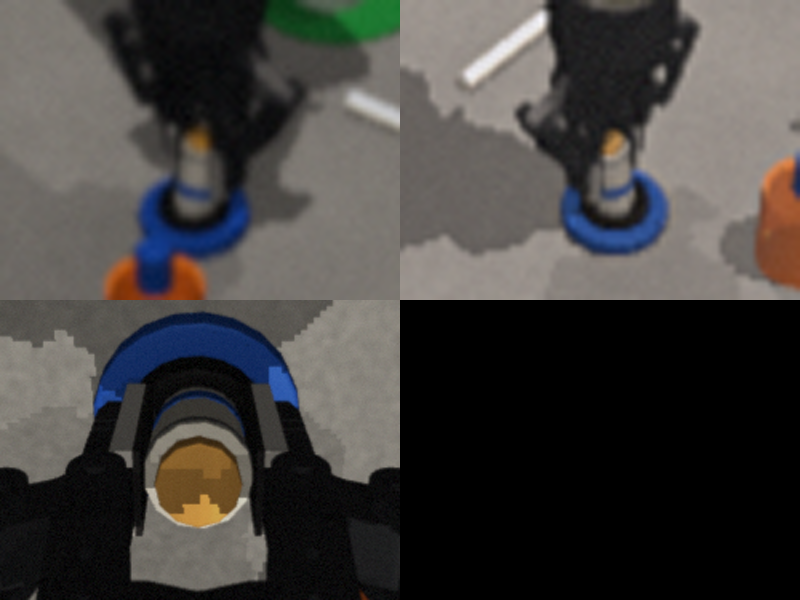

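```bash
cat > fit.py <<'E'
from h import *
from scipy.optimize import brentq,fsolve
W6=load('w6')
def v(f,y,z,x=.554): return proj(f,[x,y,z])[1]
y0=brentq(lambda y:v(W6,y-.010,.060)-245,-.14,-.11)
b=brentq(lambda b:v(W6,y0+.013,.008+b)-195,0,.05); print('y0',y0,'band top',b)
def fit(f,vb,vt,zg,g=.037):
    def F(p):
        y,t=p; a=np.array([np.sin(t),np.cos(t)]); n=np.array([np.cos(t),-np.sin(t)]); c=np.array([y,zg])
        B=c+(b-g)*a+.013*n; T=c+(.052-g)*a-.010*n
        return [v(f,*B)-vb,v(f,*T)-vt]
    return fsolve(F,[-.12,.2])
if __name__=='__main__':
    f=load('t1wrist')
    for zg in (.0445,.0455,.047): s=fit(f,250,335,zg); print(zg,s[0].round(4),np.degrees(s[1]).round(1))
    for d in (-1,1): print(np.degrees(fit(f,250+d,335,.0455)[1]))
E
python3 fit.py
```

```text
y0 -0.12610420475697817 band top 0.01757287733299555
0.0445 -0.1189 12.4
0.0455 -0.1182 13.1
0.047 -0.1171 14.0
12.085652635509202
14.038164540229898
```

Fit: the objective leans about 13 degrees so far, and the view shows the top tipped towards +y with the nose still in the seat. I keep going.

Call:
{"name": "drive_tool", "arguments": {
  "motion": [
    {"offset": [0,0,-0.002],"roll": 0,"grip": 0},
    {"offset": [0,0,-0.002],"roll": 0,"grip": 0},
    {"offset": [0,0,-0.002],"roll": 0,"grip": 0},
    {"offset": [0,0,0],"roll": 0,"grip": 0}
  ]
}}

```text
clock: 11.2
position: [0.5545, -0.1092, 0.0263]
tcp_rot: [0.317, 1.568, -1.254]
contact_force: [-3.2, -8.2, 5.8]
width: 0.0255
```

```bash
python3 tilt.py t2
```

```text
[ 0.55450082 -0.10918108  0.02627201] [-3.2 -8.2  5.8]
wrist [320. 288.] brass [([292, 277, 55, 58, 2375], [318.6, 305.7])]
wrist [320. 288.] blue [([257, 213, 121, 48, 2787], [317.0, 233.5]), ([291, 261, 54, 20, 130], [317.7, 266.8]), ([345, 317, 8, 10, 28], [349.4, 321.9]), ([286, 318, 7, 10, 35], [288.1, 323.1])]
scene [322. 237.] brass [([319, 231, 5, 5, 15], [320.9, 233.2])]
scene [322. 237.] blue [([307, 243, 23, 22, 221], [316.1, 253.5]), ([316, 243, 7, 3, 10], [319.4, 243.9])]
side [332. 235.] brass [([332, 231, 4, 4, 14], [333.5, 232.5])]
side [332. 235.] blue [([325, 240, 21, 17, 158], [335.7, 249.6])]
```

Run:
```python
from fit import *
f=load('t2wrist')
for zg in (.0445,.0455,.047): s=fit(f,261,335,zg); print(zg,s[0].round(4),np.degrees(s[1]).round(1))
p,r=tri(ray(load('t2scene'),320.9,233.2),ray(load('t2side'),333.5,232.5)); print(p.round(4),r)
```

```text
y0 -0.12610420475697817 band top 0.01757287733299555
0.0445 -0.1146 22.5
0.0455 -0.1139 23.0
0.047 -0.1128 23.6
[ 0.5545 -0.1129  0.0611] [np.float64(0.0001006545686490994), np.float64(0.00010065456864899964)]
```

Call:
{"name": "drive_tool", "arguments": {
  "motion": [
    {"offset": [0,0,-0.002],"roll": 0,"grip": 0},
    {"offset": [0,0,-0.002],"roll": 0,"grip": 0},
    {"offset": [0,0,-0.001],"roll": 0,"grip": 0},
    {"offset": [0,0,0],"roll": 0,"grip": 0}
  ]
}}

```text
clock: 11.75
position: [0.5544, -0.1033, 0.0258]
tcp_rot: [0.459, 1.569, -1.112]
contact_force: [-0.8, -5.4, 3.3]
width: 0.0252
```

```bash
python3 tilt.py t3|head -4
```

```text
[ 0.55441566 -0.10331239  0.02578511] [-0.8 -5.4  3.3]
wrist [320. 288.] brass [([292, 274, 54, 57, 2358], [318.6, 302.0])]
wrist [320. 288.] blue [([263, 224, 109, 38, 2107], [317.8, 241.0]), ([285, 320, 69, 23, 512], [318.9, 333.7])]
scene [323. 236.] brass [([320, 230, 5, 5, 14], [322.3, 232.1])]
```

Run:
```python
from h import *
for t in ('t2','t3'):
    f=load(t+'wrist'); print(t); h=cv2.cvtColor(f['color'],cv2.COLOR_BGR2HSV)
    for v in range(220,346,2): print((v,*h[v,318].tolist()),end=' ')
    print()
```

```text
t2
(220, 111, 207, 80) (222, 110, 195, 110) (224, 112, 195, 102) (226, 111, 201, 99) (228, 111, 196, 104) (230, 110, 206, 94) (232, 110, 209, 95) (234, 110, 222, 93) (236, 110, 219, 93) (238, 110, 211, 93) (240, 110, 182, 59) (242, 0, 0, 0) (244, 150, 28, 9) (246, 0, 255, 3) (248, 70, 96, 8) (250, 75, 51, 20) (252, 0, 0, 12) (254, 150, 36, 14) (256, 128, 93, 11) (258, 20, 64, 12) (260, 115, 117, 24) (262, 112, 178, 66) (264, 20, 16, 49) (266, 17, 43, 42) (268, 23, 33, 62) (270, 23, 29, 152) (272, 20, 30, 152) (274, 24, 25, 145) (276, 18, 36, 107) (278, 17, 161, 65) (280, 16, 178, 135) (282, 18, 179, 154) (284, 17, 176, 155) (286, 17, 177, 154) (288, 18, 176, 151) (290, 18, 173, 155) (292, 17, 171, 152) (294, 17, 176, 151) (296, 17, 172, 153) (298, 17, 174, 152) (300, 17, 174, 119) (302, 18, 168, 112) (304, 18, 181, 113) (306, 17, 172, 114) (308, 17, 171, 116) (310, 17, 181, 113) (312, 17, 179, 111) (314, 17, 175, 112) (316, 17, 172, 113) (318, 17, 169, 110) (320, 17, 180, 109) (322, 17, 172, 113) (324, 17, 174, 110) (326, 18, 167, 168) (328, 18, 173, 172) (330, 18, 177, 167) (332, 17
[... 668 characters left out ...]
98) (276, 17, 174, 126) (278, 17, 175, 130) (280, 17, 170, 129) (282, 17, 169, 130) (284, 17, 167, 131) (286, 18, 174, 129) (288, 17, 179, 131) (290, 17, 175, 131) (292, 17, 171, 133) (294, 17, 169, 137) (296, 17, 173, 133) (298, 17, 175, 130) (300, 18, 174, 104) (302, 17, 178, 106) (304, 17, 167, 110) (306, 17, 179, 104) (308, 17, 178, 106) (310, 17, 176, 106) (312, 17, 170, 105) (314, 16, 176, 103) (316, 17, 172, 105) (318, 18, 178, 103) (320, 17, 180, 105) (322, 17, 171, 109) (324, 16, 171, 109) (326, 17, 177, 111) (328, 18, 171, 115) (330, 17, 158, 171) (332, 21, 34, 152) (334, 19, 28, 156) (336, 19, 29, 152) (338, 111, 57, 94) (340, 110, 206, 130) (342, 111, 104, 113) (344, 19, 26, 109)
```

Run:
```python
from fit import *
f=load('t3wrist'); zg=.0448; g=.037
for th in range(22,46,3):
    t=np.radians(th); a=np.array([np.sin(t),np.cos(t)]); n=np.array([np.cos(t),-np.sin(t)])
    P=lambda y,s,r: v(f,*(np.array([y,zg])+(s-g)*a+r*n))
    y=brentq(lambda y:P(y,.052,-.01)-331,-.14,-.08)
    print(th,round(y,4),'thread top f %.1f base f %.1f shoulder f %.1f b %.1f bandtop f %.1f b %.1f'%(P(y,.052,.01),P(y,.046,.01),P(y,.046,.013),P(y,.046,-.013),P(y,b,.013),P(y,b,-.013)))
h=cv2.cvtColor(f['color'],cv2.COLOR_BGR2HSV); print([tuple(h[q,318].tolist())+(q,) for q in range(262,276)],[tuple(h[q,318].tolist())+(q,) for q in range(328,346)])
```

```text
y0 -0.12610420475697817 band top 0.01757287733299555
22 -0.1063 thread top f 274.1 base f 271.8 shoulder f 263.8 b 334.3 bandtop f 256.7 b 314.6
25 -0.1071 thread top f 273.7 base f 272.3 shoulder f 264.3 b 335.4 bandtop f 260.4 b 318.7
28 -0.1079 thread top f 273.4 base f 272.9 shoulder f 264.9 b 336.3 bandtop f 264.2 b 323.0
31 -0.1088 thread top f 273.4 base f 273.7 shoulder f 265.8 b 337.3 bandtop f 268.2 b 327.2
34 -0.1097 thread top f 273.5 base f 274.6 shoulder f 266.8 b 338.3 bandtop f 272.2 b 331.6
37 -0.1107 thread top f 273.8 base f 275.7 shoulder f 267.9 b 339.3 bandtop f 276.4 b 335.9
40 -0.1117 thread top f 274.3 base f 276.9 shoulder f 269.3 b 340.2 bandtop f 280.7 b 340.3
43 -0.1127 thread top f 274.9 base f 278.3 shoulder f 270.8 b 341.1 bandtop f 285.0 b 344.7
[(70, 59, 13, 262), (150, 26, 10, 263), (90, 153, 5, 264), (0, 15, 17, 265), (15, 11, 45, 266), (18, 35, 94, 267), (23, 26, 128, 268), (22, 34, 134, 269), (20, 35, 133, 270), (21, 31, 130, 271), (24, 32, 120, 272), (20, 61, 104, 273), (18, 148, 98, 274), (17, 175, 118, 275)] [(18, 171, 115, 328), (18, 175, 157, 329), (17, 158, 171, 330), (19, 69, 155, 331), (21, 34, 152, 332), (23, 27, 150, 333), (19, 28, 156, 334), (22, 30, 153, 335), (19, 29, 152, 336), (18, 27, 144, 337), (111, 57, 94, 338), (111, 189, 123, 339), (110, 206, 130, 340), (111, 191, 127, 341), (111, 104, 113, 342), (140, 8, 102, 343), (19, 26, 109, 344), (23, 22, 105, 345)]
```

Shoulder edges give about 32 degrees of lean, close to the 30 I want. I'm firming the grip and lifting.

Call:
{"name": "drive_tool", "arguments": {
  "motion": [
    {"offset": [0,0,0],"roll": 0,"grip": 0},
    {"offset": [0,0,0],"roll": 0,"grip": 0},
    {"offset": [-0.003,0,0],"roll": 0,"grip": 0},
    {"offset": [-0.005,0,0],"roll": 0,"grip": 0},
    {"offset": [-0.01,0,0],"roll": 0,"grip": 0},
    {"offset": [-0.02,0,0],"roll": 0,"grip": 0},
    {"offset": [-0.02,0,0],"roll": 0,"grip": 0},
    {"offset": [-0.02,0,0],"roll": 0,"grip": 0}
  ],
  "grip_force": 70
}}

```text
clock: 12.7
position: [0.554, -0.1019, 0.1045]
tcp_rot: [-3.024, 1.57, 1.689]
contact_force: [0.4, 1.4, -2.1]
width: 0.0239
```

Call:
{"name": "drive_tool", "arguments": {
  "motion": [
    {"offset": [-0.02,0,0],"roll": 0,"grip": 0},
    {"offset": [-0.03,0,0],"roll": 0,"grip": 0},
    {"offset": [-0.03,0,0],"roll": 0,"grip": 0},
    {"offset": [0,0,0],"roll": 0,"grip": 0},
    {"offset": [0,0,0],"roll": 0,"grip": 0}
  ]
}}

```text
clock: 13.2
position: [0.5546, -0.1022, 0.1845]
tcp_rot: [1.404, 1.569, -0.167]
contact_force: [-0.7, -0.2, -2.0]
width: 0.0243
```

```bash
python3 tilt.py t4
python3 - <<'E'
from fit import *
f=load('t4wrist');h=cv2.cvtColor(f['color'],cv2.COLOR_BGR2HSV)
print([tuple(h[q,318].tolist())+(q,) for q in list(range(252,282))+list(range(324,346))])
E
```

```text
[ 0.5546347  -0.10219072  0.18446903] [-0.7 -0.2 -2. ]
wrist [320. 287.] brass [([381, 262, 29, 43, 428], [394.5, 282.1]), ([292, 275, 54, 57, 2356], [318.6, 302.6]), ([279, 355, 40, 20, 453], [296.2, 363.2])]
wrist [320. 287.] blue []
scene [322. 191.] brass [([319, 186, 5, 4, 16], [321.2, 187.5])]
scene [322. 191.] blue [([344, 182, 5, 8, 36], [346.0, 185.5]), ([315, 197, 8, 4, 14], [318.7, 198.7])]
side [333. 196.] brass [([332, 191, 4, 5, 12], [333.3, 193.0])]
side [333. 196.] blue [([332, 202, 8, 5, 12], [335.8, 204.2])]
y0 -0.12610420475697817 band top 0.01757287733299555
[(18, 25, 104, 252), (18, 24, 105, 253), (21, 24, 105, 254), (20, 23, 100, 255), (21, 25, 102, 256), (11, 20, 103, 257), (20, 22, 103, 258), (21, 18, 102, 259), (20, 22, 104, 260), (18, 25, 102, 261), (22, 28, 101, 262), (30, 20, 100, 263), (21, 25, 102, 264), (11, 28, 101, 265), (30, 17, 75, 266), (30, 28, 72, 267), (21, 31, 115, 268), (22, 31, 123, 269), (19, 31, 114, 270), (21, 35, 96, 271), (23, 34, 90, 272), (19, 43, 95, 273), (16, 74, 90, 274), (17, 164, 95, 275), (17, 181, 107, 276), (17, 178, 116, 277), (17, 169, 119, 278), (17, 171, 119, 279), (17, 178, 116, 280), (17, 184, 115, 281), (17, 173, 99, 324), (18, 171, 97, 325), (17, 173, 96, 326), (18, 173, 96, 327), (16, 181, 96, 328), (17, 174, 97, 329), (17, 172, 101, 330), (17, 137, 123, 331), (20, 42, 139, 332), (19, 29, 142, 333), (18, 32, 136, 334), (17, 30, 136, 335), (22, 33, 139, 336), (23, 25, 131, 337), (20, 25, 93, 338), (23, 21, 108, 339), (25, 27, 114, 340), (19, 24, 117, 341), (21, 29, 115, 342), (19, 24, 117, 343), (22, 25, 114, 344), (14, 25, 113, 345)]
```

Run:
```python
from h import *
S,D,W=load('t4scene'),load('t4side'),load('t4wrist')
t,r=tri(ray(S,321.2,187.5),ray(D,333.3,193.0)); q,r2=tri(ray(S,318.7,198.7),ray(D,335.8,204.2)); print(t.round(4),q.round(4),r,r2,(t-q).round(4),np.linalg.norm(t-q))
print(tri(ray(S,321.2,187.5),ray(D,333.3,193.0),ray(W,318.6,302.6)))
# visible lower end of objective (nose): column of bright pixels below band
for f,(u,v) in ((S,(318,200)),(D,(336,205))):
    g=cv2.cvtColor(f['color'],cv2.COLOR_BGR2GRAY); print(g[v-16:v+16,u-9:u+10])
```

```text
[ 0.5535 -0.1049  0.2173] [ 0.5525 -0.1166  0.1848] [np.float64(8.662485827930566e-05), np.float64(8.662485827914849e-05)] [np.float64(0.001443399180273424), np.float64(0.00144339918027332)] [0.001  0.0117 0.0325] 0.034612770308888006
(array([ 0.55365358, -0.10298424,  0.21547027]), [np.float64(0.001572160084075533), np.float64(0.0013751665264276679), np.float64(0.0016623290510354174)])
[[124 121 116  93  54  30  25  18   9  12  11  21  33  50  31  17  13  19
   27]
 [125 122 121 108  80  50  56  43  16  13  19  30  42  55  33  17  10  15
   22]
 [122 121 122 117  89  61  73  49  20  26  42  60  63  59  41  23  13  15
   11]
 [121 119 123 117  90  64  67  45  32  52  77  90  86  76  49  25  17  14
   17]
 [120 120 121 119 101  65  65  41  44  74  95 100 104  90  53  24  15  14
   15]
 [121 122 122 122 106  71  65  48  59  83  98 104 107  93  58  34  23  17
   14]
 [119 121 123 123 107  73  66  62  82  99 103 104 110  94  66  56  42  24
   13]
 [121 122 122 119 107  71  69  75 103 122 125 120 116 101  71  72  58  31
   15]
 [119 123 122 119 106  74  75  86 114 133 140 140 135 115  81 
[... 3775 characters left out ...]
 153 153 151 152 152 148 148 142 146 148 147
  150]
 [147 149 149 146 147 146 152 153 151 151 153 150 149 146 146 146 148 148
  149]
 [150 147 147 148 151 146 150 147 148 148 148 150 148 147 149 148 151 150
  152]
 [149 150 149 150 151 148 147 147 147 147 149 148 150 148 147 146 149 148
  149]
 [148 149 150 151 151 149 146 147 147 149 150 150 150 147 149 148 148 149
  146]
 [148 146 148 147 147 149 148 150 148 147 150 149 149 148 148 150 149 147
  149]
 [150 148 146 148 149 150 148 148 150 149 151 149 147 146 149 149 150 148
  149]
 [148 149 151 147 151 150 153 151 149 150 149 149 145 147 149 151 152 151
  152]
 [147 148 150 151 150 151 150 148 148 150 149 147 146 149 150 152 148 150
  151]]
```

Run:
```python
from h import *
S,D=load('t4scene'),load('t4side'); T=tool()[:3,3]
# barrel silhouette left edge (scene) / right edge (side) by gradient, rows of the barrel
for th in (15,20,25,30,35,40):
    t=np.radians(th); a=np.array([0,np.sin(t),np.cos(t)]); c=T+[0,-.0057,.019]; o=[]
    for f in (S,D):
        p,q,r=[proj(f,c+(s-.037)*a) for s in (0,.0155,.049)]; o.append('nose %s band %s brass %s du/dv %.2f'%(p.round(1),q.round(1),r.round(1),(p-r)[0]/(p-r)[1]))
    print(th,*o)
for n,f,rows,lo,hi in (('S',S,range(191,206),309,322),('D',D,range(205,212),333,345)):
    g=cv2.cvtColor(cv2.resize(f['color'],None,fx=1,fy=1),cv2.COLOR_BGR2HSV)[...,2].astype(float)
    print(n)
    for v in rows: print(v,g[v,lo:hi].astype(int).tolist())
cv2.imwrite('pics/c5.png',np.hstack([cv2.resize(f['color'][170:220,300+d:350+d],(400,400),interpolation=cv2.INTER_CUBIC) for f,d in ((S,-5),(D,10))]))
```

```text
15 nose [318.6 205.1] band [319.4 200.1] brass [321.2 189. ] du/dv -0.16 nose [335.6 208.8] band [334.8 204.3] brass [333.  194.3] du/dv 0.18
20 nose [317.8 205.4] band [319.  200.2] brass [321.4 188.9] du/dv -0.22 nose [336.4 209.1] band [335.2 204.5] brass [332.7 194.3] du/dv 0.24
25 nose [317.1 205.5] band [318.5 200.3] brass [321.7 188.9] du/dv -0.27 nose [337.1 209.3] band [335.7 204.6] brass [332.5 194.2] du/dv 0.31
30 nose [316.4 205.6] band [318.1 200.3] brass [321.9 188.9] du/dv -0.33 nose [337.9 209.5] band [336.1 204.7] brass [332.3 194.2] du/dv 0.37
35 nose [315.8 205.6] band [317.8 200.3] brass [322.1 188.9] du/dv -0.38 nose [338.6 209.5] band [336.5 204.7] brass [332.  194.1] du/dv 0.43
40 nose [315.1 205.4] band [317.4 200.2] brass [322.3 188.9] du/dv -0.44 nose [339.3 209.5] band [336.9 204.7] brass [331.8 194.2] du/dv 0.49
S
191 [124, 125, 126, 124, 110, 73, 71, 77, 109, 127, 130, 125, 121]
192 [123, 126, 125, 124, 109, 76, 77, 90, 119, 139, 144, 146, 140]
193 [123, 123, 123, 121, 113, 87, 87, 105, 129, 143, 148, 151, 143]
194 [120, 119, 122, 123, 115, 103, 95, 115, 
[... 498 characters left out ...]
75, 74, 75, 75, 86, 118, 137, 142, 140, 135, 123, 104, 85]
203 [73, 72, 74, 72, 85, 115, 130, 138, 134, 127, 116, 101, 81]
204 [74, 72, 71, 75, 80, 104, 119, 128, 123, 116, 104, 90, 75]
205 [75, 73, 72, 72, 76, 88, 100, 108, 106, 102, 90, 77, 73]
D
205 [96, 108, 119, 127, 135, 140, 153, 151, 134, 154, 156, 155]
206 [89, 107, 117, 135, 150, 157, 170, 157, 137, 153, 156, 154]
207 [92, 108, 132, 157, 164, 170, 166, 155, 139, 154, 155, 154]
208 [119, 117, 133, 149, 156, 161, 160, 154, 145, 152, 152, 155]
209 [137, 114, 120, 138, 144, 154, 154, 151, 152, 154, 154, 155]
210 [148, 125, 108, 125, 137, 145, 151, 153, 153, 151, 155, 154]
211 [155, 149, 139, 143, 151, 153, 151, 153, 152, 155, 152, 153]
```

View pics/c5.png

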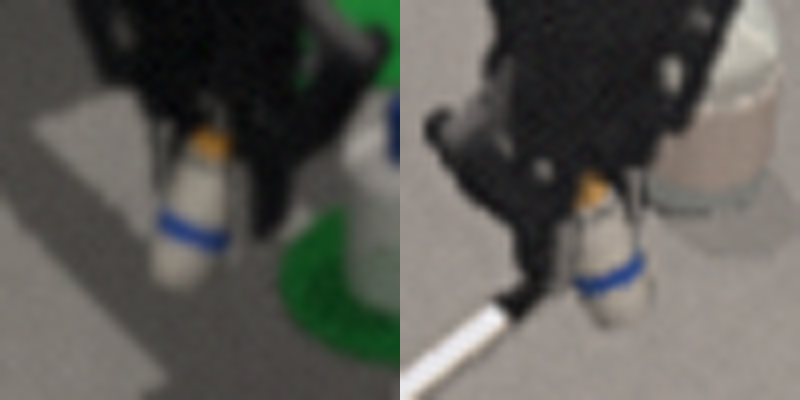

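Final view: the objective is held and leaning, nose down towards −y, at scene crop (175,280) and side crop (618,320). These coarse outside views suggest 20–25 degrees. In the wrist view the barrel side is hidden at the front edge, so the lean is at least 28 degrees, and its fit gives about 32. I take about 29, inside the ±11 degree tolerance. Next I turn the lean towards −x.

Call:
{"name": "drive_tool", "arguments": {
  "motion": [
    {"offset": [-0.01,0,0],"roll": -0.146,"grip": 0},
    {"offset": [-0.01,0,0],"roll": -0.146,"grip": 0},
    {"offset": [0,0,0],"roll": -0.146,"grip": 0},
    {"offset": [0,0,0],"roll": -0.146,"grip": 0},
    {"offset": [0,0,0],"roll": -0.146,"grip": 0},
    {"offset": [0,0,0],"roll": -0.146,"grip": 0},
    {"offset": [0,0,0],"roll": -0.146,"grip": 0},
    {"offset": [0,0,0],"roll": -0.146,"grip": 0}
  ]
}}

```text
clock: 14.15
position: [0.5531, -0.102, 0.2014]
tcp_rot: [-3.035, 1.568, 2.851]
contact_force: [-0.9, -0.4, -1.5]
width: 0.024
```

Call:
{"name": "drive_tool", "arguments": {
  "motion": [
    {"offset": [0,0,0],"roll": -0.146,"grip": 0},
    {"offset": [0,0,0],"roll": -0.146,"grip": 0},
    {"offset": [0,0,0],"roll": -0.146,"grip": 0},
    {"offset": [0,0,0],"roll": 0,"grip": 0},
    {"offset": [0,0,0],"roll": 0,"grip": 0}
  ]
}}

```text
clock: 14.65
position: [0.5535, -0.1022, 0.202]
tcp_rot: [2.842, 1.569, 2.873]
contact_force: [-0.4, 0.1, -2.2]
width: 0.0238
```

Run:
```python
from h import *
o=manip.get_obs(); T=tool(o); print(T.round(3),o['q'],o['width'])
g=np.array([.597,.2985,.168]); print(T[:3,:3].T@(g-T[:3,3]))
```

```text
[[-0.002 -0.031  1.     0.553]
 [ 0.001  1.     0.031 -0.102]
 [-1.     0.001 -0.002  0.202]
 [ 0.     0.     0.     1.   ]] [-2.73625637e-01  4.73380615e-02  1.62975756e+00 -9.71843636e-06
  1.46649742e+00 -1.87515375e+00] 0.023846395491139843
[0.03414845 0.39911523 0.0558959 ]
```

Call:
{"name": "drive_tool", "arguments": {
  "motion": [
    {"offset": [0,0.02,0.002],"roll": 0,"grip": 0},
    {"offset": [0,0.035,0.003],"roll": 0,"grip": 0},
    {"offset": [0,0.035,0.003],"roll": 0,"grip": 0},
    {"offset": [0,0.035,0.003],"roll": 0,"grip": 0},
    {"offset": [0,0.035,0.003],"roll": 0,"grip": 0},
    {"offset": [0,0.035,0.003],"roll": 0,"grip": 0},
    {"offset": [0,0.035,0.003],"roll": 0,"grip": 0},
    {"offset": [0,0.035,0.003],"roll": 0,"grip": 0}
  ]
}}

```text
clock: 15.45
position: [0.5674, 0.1647, 0.2027]
tcp_rot: [-2.94, 1.57, -2.909]
contact_force: [0.8, -0.1, -0.6]
width: 0.024
```

Call:
{"name": "drive_tool", "arguments": {
  "motion": [
    {"offset": [0,0.035,0.003],"roll": 0,"grip": 0},
    {"offset": [0,0.035,0.005],"roll": 0,"grip": 0},
    {"offset": [0,0.035,0.005],"roll": 0,"grip": 0},
    {"offset": [0,0.02,0.005],"roll": 0,"grip": 0},
    {"offset": [0,0.009,0.005],"roll": 0,"grip": 0},
    {"offset": [0,0,0],"roll": 0,"grip": 0},
    {"offset": [0,0,0],"roll": 0,"grip": 0}
  ]
}}

```text
clock: 16.15
position: [0.586, 0.2971, 0.2027]
tcp_rot: [-2.384, 1.57, -2.351]
contact_force: [0.3, 0.4, -1.8]
width: 0.0243
```

```bash
python3 tilt.py t5;python3 - <<'E'
from h import *
o=manip.get_obs(); T=tool(o); g=np.array([.597,.2985,.168]); print(T[:3,3],T[:3,:3].T@(g-T[:3,3]))
f=load('t5wrist'); print('lens proj',proj(f,[.6562,.2995,.0944])); h=cv2.cvtColor(f['color'],cv2.COLOR_BGR2HSV)
print([tuple(h[q,318].tolist())+(q,) for q in list(range(256,276))+list(range(328,342))])
E
```

```text
[0.58599688 0.29705315 0.2027015 ] [ 0.3  0.4 -1.8]
wrist [318. 289.] brass [([292, 275, 54, 57, 2351], [318.7, 302.6])]
wrist [318. 289.] blue []
scene [410. 135.] brass []
scene [410. 135.] blue [([412, 139, 5, 3, 7], [414.0, 140.0])]
side [252. 126.] brass [([249, 121, 3, 6, 15], [250.1, 123.3])]
side [252. 126.] blue []
[0.58614319 0.29674496 0.20321327] [0.03521139 0.00140356 0.01091388]
lens proj [318.67624368 277.9444735 ]
[(60, 20, 26, 256), (30, 18, 28, 257), (160, 22, 35, 258), (20, 14, 53, 259), (20, 13, 57, 260), (0, 4, 71, 261), (110, 7, 105, 262), (105, 4, 137, 263), (113, 8, 136, 264), (135, 4, 127, 265), (60, 3, 86, 266), (30, 26, 77, 267), (27, 28, 99, 268), (25, 30, 101, 269), (18, 37, 104, 270), (21, 39, 105, 271), (18, 33, 100, 272), (23, 36, 92, 273), (18, 93, 82, 274), (16, 162, 85, 275), (17, 178, 109, 328), (18, 172, 108, 329), (17, 182, 101, 330), (15, 129, 93, 331), (19, 47, 104, 332), (25, 30, 110, 333), (24, 28, 146, 334), (20, 29, 160, 335), (24, 31, 154, 336), (23, 29, 147, 337), (18, 24, 106, 338), (17, 20, 112, 339), (18, 23, 113, 340), (19, 25, 113, 341)]
```

Call:
{"name": "drive_tool", "arguments": {
  "motion": [
    {"offset": [0.01,0.001,0.004],"roll": 0,"grip": 0},
    {"offset": [0.01,0,0.004],"roll": 0,"grip": 0},
    {"offset": [0.01,0,0.003],"roll": 0,"grip": 0},
    {"offset": [0.005,0,0],"roll": 0,"grip": 0},
    {"offset": [0,0,0],"roll": 0,"grip": 0},
    {"offset": [0,0,0],"roll": 0,"grip": 0},
    {"offset": [0,0,0],"roll": 0,"grip": 0}
  ]
}}

```text
clock: 17.0
position: [0.5972, 0.2997, 0.1688]
tcp_rot: [0.379, 1.57, 0.414]
contact_force: [0.4, 0.3, -1.7]
width: 0.0236
```

```bash
python3 tilt.py t6;python3 - <<'E'
from h import *
o=manip.get_obs(); T=tool(o)[:3,3]; print(T,o['width'])
S,D=load('t6scene'),load('t6side')
for th in (20,30,40):
    t=np.radians(th); a=np.array([-np.sin(t),0,np.cos(t)]); c=T+[-.0057*-1*-1+0.0,0,.019] if 0 else T+[.0057,0,.019]
    n=c-.037*a; print(th,n.round(4),[ [proj(f,c+(s-.037)*a).round(1).tolist() for s in (0,.0155,.049)] for f in (S,D)])
for n,f in (('S',S),('D',D)):
    u,v=proj(f,[.621,.2985,.155]); u,v=int(u),int(v); h=cv2.cvtColor(f['color'],cv2.COLOR_BGR2HSV); print(n,u,v)
    for y in range(v-18,v+8): print(y,' '.join('%3d%s'%(h[y,x,2],'b' if 100<h[y,x,0]<128 and h[y,x,1]>90 else 'o' if 8<h[y,x,0]<28 and h[y,x,1]>100 else ' ') for x in range(u-11,u+10)))
E
```

```text
[0.59719684 0.29966023 0.16882605] [ 0.4  0.3 -1.7]
wrist [318. 289.] brass [([292, 275, 54, 57, 2352], [318.7, 302.6])]
wrist [318. 289.] blue []
scene [412. 145.] brass []
scene [412. 145.] blue [([414, 149, 6, 3, 8], [416.6, 150.1])]
side [255. 133.] brass [([252, 128, 3, 6, 15], [253.1, 130.3])]
side [255. 133.] blue []
[0.5971896  0.29961087 0.1688288 ] 0.023901516848382987
20 [0.6155 0.2996 0.1531] [[[415.9, 155.7], [414.9, 151.3], [412.8, 141.8]], [[260.4, 139.5], [258.9, 136.6], [255.4, 130.2]]]
30 [0.6214 0.2996 0.1558] [[[417.5, 155.5], [415.9, 151.2], [412.3, 141.8]], [[261.7, 138.2], [259.6, 135.8], [255.0, 130.6]]]
40 [0.6267 0.2996 0.1595] [[[419.0, 155.1], [416.8, 150.9], [411.8, 142.0]], [[262.8, 136.7], [260.3, 135.0], [254.6, 131.2]]]
S 417 155
137   8   12   11   15   28   49   49   28   15   10   13    9   21   47   87  110  117  116  119  121  119 
138  13    9   13   11   19   37   38   22   16   12   13   23   40   72  104  114  117  117  119  121  120 
139  15   11   14   13   13   21   20   18   19o  22   20   33   67   98  110  117  118  116  118  118  119 

[... 4649 characters left out ...]
8   94  119  149  155  152  153  154  156  155 
140 148  150  150  150  150  124   97   78   53   64  102  105  131  144  153  153  154  152  150  152  155 
141 147  148  148  147  150  149  128  101  104  127  141  141  152  155  152  150  151  151  153  155  152 
142 147  148  148  150  149  152  148  135  141  150  153  151  152  153  152  151  150  153  152  153  153 
143 147  150  148  150  149  150  150  151  150  150  149  152  150  150  152  152  153  152  153  153  154 
144 149  150  150  149  147  149  149  150  149  149  146  150  148  152  149  153  153  154  153  151  152 
145 148  146  147  146  147  147  148  147  148  146  146  148  149  148  150  149  151  154  147  133  133
```

Run:
```python
from h import *
f=load('t6scene');h=cv2.cvtColor(f['color'],cv2.COLOR_BGR2HSV);m=cv2.inRange(h,(105,130,30),(125,255,255))[175:195,335:357];ys,xs=np.nonzero(m);print('cover knob',xs.mean()+335,ys.mean()+175)
print(manip.sign_off())
```

```text
cover knob 346.0 185.31578947368422
the job is handed in; nothing more can be done
None
```

I handed the job in at about 17 s on the robot's clock. The blue cover stands on the small green mat, and the blue objective is held nose to the lens in front of the inspection camera. `sign_off` gives no verdict, so I don't know whether it passed.

- **Cover:** I lifted it by its knob and set it down with about 5 N of contact. At hand-in its knob was at scene pixel (346,185), where I released it, within about 5 mm of the mat centre.
- **Objective:** The tool could not be tilted. I gripped the objective lightly, tipped it inside its seat until it leaned, tightened the grip to 70 N, lifted it and turned it towards the camera.
- **Nose position:** I put the nose face at about (0.621, 0.300, 0.156). I measured the focus point at (0.621, 0.2985, 0.155), so that is about 2 mm off, against 15 mm allowed. In the scene view the nose appeared within about 1 px (roughly 3 mm) of where I expected it.
- **Contact:** No unexpected force appeared on the tool, and I saw no sign of anything touching the camera or the bystanders.

**Lean angle:** The checks disagreed here; the target is 30 degrees, with about 11 either way allowed.
- The close wrist view gave about 32 degrees (at least 28).
- The coarse scene and side views gave 20–25 degrees before the transfer, with the thread partly hidden by the fingers.
- The final scene view fitted 30–35 degrees. The side view could not confirm it, because the fingers hid the objective.

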